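Lock off a battery pack with the red latch plate

TASK

Lock off the battery pack: fit the red plate over the pack's T-shaped stud by tilting its oblong eye past the stud's wide head, then lay it flat on the pack, in line with the head, with the black grip over the round charging socket and both ends of the eye under the head so that the plate cannot lift off. Let go of it there, and leave the blue plate where it lies.

Things in the scene. Friction and masses are not known exactly. Their poses are not given: they have to be found in the camera images.
- lock_plate: Red flat metal plate, about 0.12 kg, 156 x 62 x 5 mm, lying on the bench. Origin: centre of its oblong eye, underside; x along the plate to its grip end, z up. Eye: 74 (x) by 32 (y), right through. Nose end at x = -51 (bar beyond the eye 14 wide), tail end at x = +105. A black grip block 30 (x) by 20 (y) stands on the tail, centre x = +80, z from 5 to 47; pinch it across y.
- lock_plate_grip (a point): Middle of the red plate's black grip block, at x = 80, y = 0, z = 30 mm in the plate's frame; same axes as the plate.
- stud_foot (a point): Foot of the T-shaped steel stud on the flat top (55 mm above the bench) of the fixed grey battery pack with green cells in its sides. x runs along the stud's head and the pack, towards the round brass socket (flush, at x = +80); z up. The pack reaches x -95 to +155, y +-60. Neck 12 diameter; head a bar 98 (x) by 14 (y), 8 thick, underside 30 above the pack's top.
- stud_head (a point): Middle of the stud head's top face, 38 mm above the stud's foot; same axes. The head is longer than the eye, so a level plate does not pass: tilted about 30 degrees, grip end up, the nose bar goes down past the head's end away from the socket, under it and close to the neck; then the plate is levelled over the socket end and slid back to the middle.
- blue_plate: Bystander: blue plate of the same outline and black grip, but with only a 30 mm square hole. Lies flat on the bench, to the left or right of the red one. Origin: the hole's centre, underside; axes as on the red plate.
Mind the look-alikes: they are no part of the job. There is more than one size of the lock_plate; the job needs the middle-sized.

How it is judged:
By the outcome, as a careful person would: the job done as asked, in the order asked, and still so for the second after the job is handed in, with the robot touching nothing.
It also fails if it takes over 43 s, if anything falls off the work surface, if the arm or the gripper's body presses on something with over 40 N, if the wrist force passes 120 N, or if a joint passes its speed limit or range.

ROBOT

A 6-joint arm with a two-finger parallel gripper is mounted at the origin on the work surface. World frame = base frame: x ahead of the robot, y to its left, z up, the work surface at z = 0. Lengths are in mm, angles in degrees, forces in N, time in s.
With the tool pointing down it reaches from about 300 to 775 mm from the base axis. Payload 14.6 kg.
Tool frame: the origin (TCP) lies between the finger pads; the fingertips stand 22 mm ahead of it and the grasp point (between the pads) lies 3 mm ahead of it (robot.tip_extent is the distance from the TCP to the fingertips, in mm); z points along the fingers, y is the direction in which the jaws open and shut (so a half turn about z gives the same grasp; the last joint's range is limited). The gripper opens to 85 mm and grips with 20 to 120 N. Pads are 22 mm wide; open, the fingers measure 114 mm over their backs; the gripper's body (76 mm by 85 mm) begins 54 mm behind the grasp point. The pads swing forward as they close: fully open they stand 13 mm farther back than shut.
Start: joints at [65.168, 17.183, 87.147, -0, 75.671, -3.816], TCP at [197.243, 513.405, 253.281] pointing down, gripper open.
Joint ranges: [-173.82, 173.82], [-45.26, 126.66], [13.44, 144.39], [-59.66, 239.66], [0, 175.72], [-146.38, 146.38]. Speed limits (degrees/s): [127.2, 127.2, 147.25, 180, 180, 180].

INTERFACE

Orientations are given as [roll, pitch, yaw] about the fixed x, y, z axes, in that order (R = Rz(yaw) Ry(pitch) Rx(roll)).
In Python, from plant import robot gives the robot as it stands.
- The arm moves only by the tool move_arm, never from a script. Its argument "moves" is text: rows parted by semicolons, each of 4 numbers parted by spaces: the shift along the world's x, y, z in m, then the turn about the world's z in rad. A call has 1 to 5 rows; each row shifts and turns the pose as measured when the row begins; what a row does not reach is not made up. A row lasts 1/8 s, in which the tool goes at most 62.5 mm and 10.7 degrees, less where a joint would pass 70% of its speed; a pose out of reach is approached as far as the arm can. A call is refused whole if a number of a shift passes 0.0625 or a number of a turn 0.188, either way. A call with a gripper value outside its range is refused whole. "hand" is the opening, from 0 (shut) to 1 (fully open), set as the call begins (left out, the last holds). The fingers move at their own pace and stop on an object; "squeeze" is the grip in N (left out, the last holds). Time passes only in rows, so rows that do not move let the fingers close. It gives the time, the measured TCP pose, the force and the opening at its end, in the units of the state.
- robot.get_obs(): the state, without advancing time (a new reading comes with each control period).
- robot.snapshot(name): name is "side" or "top"; returns a dict with "color" (420x560x3 uint8, blue, green, red), "mtx" (3x3 intrinsics, pixels), "pose" (4x4, takes a point from camera to world coordinates). Camera axes: x right, y up, looking along -z (the intrinsics and any distortion apply to the point x, -y, -z); pixel columns grow to the right and rows downward; lengths in mm; the calibration is good to about 2 mm. A picture is of the moment at which its call begins. There is no depth.
- robot.job_done(): hands the job in, once; it reports no verdict.
The state is a dict: "clock": time; "qpos": joint angles; "qvel": joint speeds; "tau": joint torques, N m; "eef_pos": TCP position; "ee_rot": TCP orientation; "contact_force": force on the tool from outside, world axes, zero at the start; "ft_torque": the same for the moment, N m; "opening": finger opening in mm.
Only numpy, scipy, OpenCV 4.12 (cv2) and the standard library are available. Lean on these libraries where they do the work, as an engineer would, in place of code of your own. Each camera call takes 0.05 s, during which the arm holds its last target.

## Working session

There is one attempt and no reset: what is moved stays moved. The work goes in short steps, Python scripts to look and compute and a tool call to move; the robot and the scene stay as the last step left them, time stands still between calls to the robot, and variables do not carry over. Pictures are saved under pics/ and viewed, and the job is handed in when it is done.

Besides the shell and the picture viewer there is one more tool, called after "Emit:" as name(argument=value, ...), one argument or row to a line, values as JSON. move_arm: Moves the arm, as the interface text tells. Its arguments: {"type":"object","properties":{"moves":{"type":"string"},"hand":{"type":"number"},"squeeze":{"type":"number"}},"required":["moves"]}

```bash
ls; mkdir -p pics
python3 - <<'E'
from plant import robot
import cv2
print(robot.get_obs())
for n in("top","side"):
    s=robot.snapshot(n); cv2.imwrite(f"pics/{n}0.png",s["color"]); print(n,s["mtx"].round(1).tolist(),s["pose"].round(3).tolist(),[k for k in s])
E
```

```text
pics
{'clock': 0.0, 'qpos': array([ 6.51678422e+01,  1.72143240e+01,  8.71796354e+01, -2.25216450e-04,
        7.56697477e+01, -3.81374669e+00]), 'qvel': array([-0.01680396,  0.01445076,  0.02950172, -0.07427238, -0.07607783,
        0.02158293]), 'tau': array([-1.46466871e-03, -5.43505561e+01, -3.61791050e+01, -1.26369209e-04,
        4.01108467e-03, -6.40973866e-06]), 'eef_pos': array([197.1665446 , 513.2281108 , 252.73869592]), 'ee_rot': array([-1.79936419e+02, -4.01970668e-03,  1.58981643e+02]), 'contact_force': array([-0.065432  ,  0.19277148, -0.04956325]), 'ft_torque': array([ 0.02468465, -0.00161686, -0.04228512]), 'opening': 85.71265859175084}
top [[391.1, 0.0, 279.4], [0.0, 391.1, 208.6], [0.0, 0.0, 1.0]] [[0.01, 0.992, -0.127, 331.8], [-1.0, 0.01, 0.002, -45.918], [0.003, 0.127, 0.992, 886.537], [0.0, 0.0, 0.0, 1.0]] ['color', 'mtx', 'pose']
side [[400.1, 0.0, 283.2], [0.0, 400.1, 211.3], [0.0, 0.0, 1.0]] [[0.942, 0.174, -0.288, 195.373], [-0.337, 0.49, -0.804, -680.242], [0.001, 0.854, 0.52, 501.884], [0.0, 0.0, 0.0, 1.0]] ['color', 'mtx', 'pose']
```

View pics/top0.png

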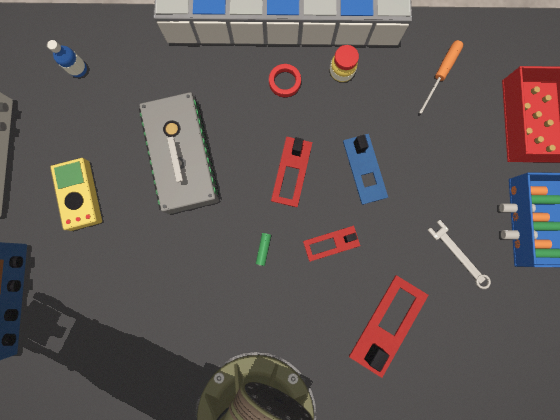

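View pics/side0.png

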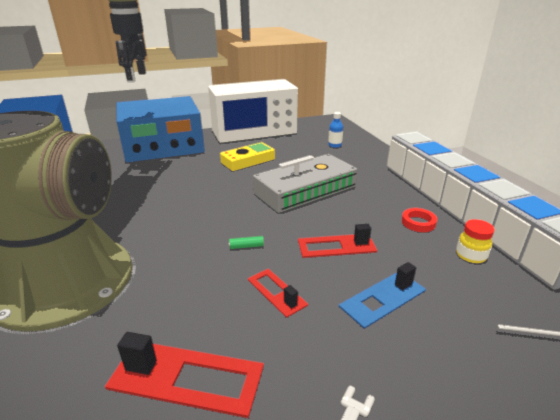

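Candidates, top view: three red plates at (292,172), (332,243) and (390,325), and the blue one at (366,168). By eye the (292,172) plate is the middle-sized. I'll measure all three to check.

```bash
cat > h.py <<'E'
import numpy as np, cv2
from plant import robot
def ray(s,p,z):
    p=np.atleast_2d(np.array(p,float)); K=s["mtx"]; T=s["pose"]
    d=np.c_[(p[:,0]-K[0,2])/K[0,0],-(p[:,1]-K[1,2])/K[1,1],-np.ones(len(p))]@T[:3,:3].T
    o=T[:3,3]; t=(z-o[2])/d[:,2]; return o+d*t[:,None]
def proj(s,P):
    P=np.atleast_2d(np.array(P,float)); T=s["pose"]; K=s["mtx"]
    c=(P-T[:3,3])@T[:3,:3]; return np.c_[K[0,0]*c[:,0]/-c[:,2]+K[0,2],K[1,1]*-c[:,1]/-c[:,2]+K[1,2]]
def redmask(im):
    h=cv2.cvtColor(im,cv2.COLOR_BGR2HSV)
    return (((h[...,0]<8)|(h[...,0]>172))&(h[...,1]>150)&(h[...,2]>80)).astype(np.uint8)*255
E
python3 - <<'E'
from h import *
s=robot.snapshot("top"); im=s["color"]
cs,hi=cv2.findContours(redmask(im),cv2.RETR_CCOMP,cv2.CHAIN_APPROX_NONE)
for i,c in enumerate(cs):
    if cv2.contourArea(c)<150: continue
    W=ray(s,c[:,0],5)[:,:2].astype(np.float32); r=cv2.minAreaRect(W); b=cv2.boxPoints(r)
    print(i,"hole of" if hi[0][i][3]>=0 else "outer",hi[0][i][3],cv2.boundingRect(c),[np.round(x,1) for x in r])
for n,(x,y,w,h),k in(("plate",(255,120,110,100),6),("pack",(130,85,95,135),5)):
    cv2.imwrite(f"pics/{n}.png",cv2.resize(im[y:y+h,x:x+w],None,fx=k if n=="plate" else 4.4,fy=k if n=="plate" else 4.4,interpolation=cv2.INTER_CUBIC))
s=robot.snapshot("side"); im=s["color"]
cv2.imwrite("pics/sidepack.png",cv2.resize(im[140:270,230:390],None,fx=4.5,fy=4.5,interpolation=cv2.INTER_CUBIC))
E
```

```text
0 outer -1 (349, 276, 79, 101) [array([ 189.5, -289.2]), array([ 83.4, 206.1]), np.float64(58.7)]
1 hole of 0 (363, 343, 27, 30) [array([ 121.5, -260.3]), array([46.9, 46.9]), np.float64(57.2)]
2 hole of 0 (377, 287, 40, 50) [array([ 219.8, -307.4]), array([ 44.2, 101.4]), np.float64(58.7)]
4 outer -1 (303, 226, 57, 35) [array([ 367.3, -164.5]), array([ 47.6, 119.9]), np.float64(17.4)]
5 hole of 4 (308, 237, 29, 19) [array([ 361. , -144.9]), array([29.6, 60.6]), np.float64(18.6)]
9 outer -1 (271, 137, 41, 70) [array([531.6, -74.3]), array([ 61.6, 156.1]), np.float64(77.4)]
10 hole of 9 (278, 165, 23, 36) [array([505. , -68.5]), array([36.3, 77.6]), np.float64(77.5)]
11 outer -1 (502, 66, 58, 97) [array([ 676.9, -641. ]), array([138.3, 234.4]), np.float64(89.3)]
20 outer -1 (269, 64, 32, 33) [array([752.1, -56.6]), array([79.9, 73.7]), np.float64(0.6)]
21 hole of 20 (273, 71, 24, 20) [array([751.3, -56. ]), array([50.1, 48.2]), np.float64(44.2)]
22 outer -1 (335, 45, 24, 25) [array([ 811.5, -204.4]), array([55.1, 61.3]), np.float64(89.5)]
```

View pics/plate.png

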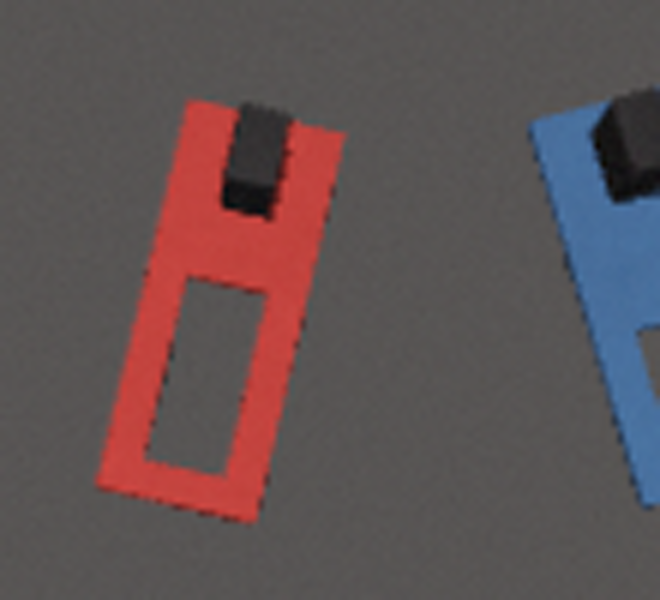

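View pics/pack.png

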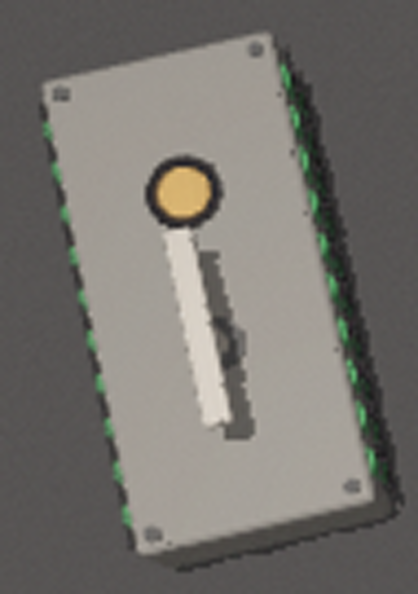

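View pics/sidepack.png

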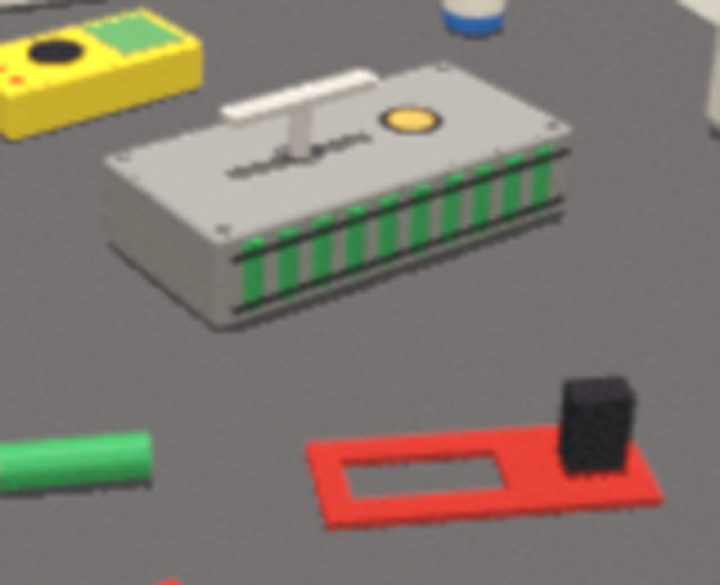

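The crops confirm it. The red plate at (292,172) measures 61.6 × 156.1 mm. The others are 48 × 120 and 83 × 206. The pack, with its T-stud and brass socket at about (172,128), is clear in both views. Next I'll measure the pack and stud.

Run:
```python
from h import *
ims={}
for v in("top","side"):
    s=robot.snapshot(v); im=s["color"]; h=cv2.cvtColor(im,cv2.COLOR_BGR2HSV)
    roi=np.zeros(im.shape[:2],np.uint8)
    if v=="top": roi[85:218,132:222]=255
    else: roi[145:230,240:370]=255
    # pack top: gray medium
    print(v,"px gray",im[(110,110)] if 0 else "", [im[200,190].tolist()] )
    # socket
    m=((h[...,0]>10)&(h[...,0]<28)&(h[...,1]>70)&(h[...,2]>120)).astype(np.uint8)*255&roi
    M=cv2.moments(m,True); c=(M["m10"]/M["m00"],M["m01"]/M["m00"]); so=ray(s,c,55)[0]; print("socket px",np.round(c,1),so.round(1))
    # head: bright, unsat
    m=((h[...,1]<40)&(h[...,2]>185)).astype(np.uint8)*255&roi
    n,l,st,ce=cv2.connectedComponentsWithStats(m)
    k=1+np.argmax(st[1:,4]); cc=np.argwhere(l==k)[:,::-1]; print("head comp",st[k])
    W=ray(s,cc,93)[:,:2].astype(np.float32); r=cv2.minAreaRect(W); print("head",[np.round(x,1) for x in r])
    if v=="top":
        g=((h[...,1]<40)&(h[...,2]>125)).astype(np.uint8)*255&roi
        g=cv2.morphologyEx(g,cv2.MORPH_CLOSE,np.ones((15,15))); cs,_=cv2.findContours(g,0,1); c=max(cs,key=cv2.contourArea)
        W=ray(s,c[:,0],55)[:,:2].astype(np.float32); r=cv2.minAreaRect(W); print("packtop",[np.round(x,1) for x in r],cv2.boundingRect(c))
```

```text
top px gray  [[155, 162, 167]]
socket px [171.3 128.2] [613.7 192.1  55. ]
head comp [167 137  15  45 264]
head [array([535.8, 172.1]), array([95.7, 12.4]), np.float64(14.1)]
packtop [array([564.4, 179. ]), array([247. , 117.6]), np.float64(14.2)] (140, 93, 75, 118)
side px gray  [[113, 112, 117]]
socket px [262.8 158.3] [484.2 292.2  55. ]
head comp [ 256  155   96   37 1547]
head [array([529.9, 114.6]), array([221.2, 123.9]), np.float64(14.1)]
```

Emit:
move_arm(
  moves="0.032 -0.05 -0.01 0.05; 0.032 -0.05 -0.01 0.05; 0.032 -0.05 -0.01 0.05; 0.032 -0.05 -0.01 0; 0.032 -0.05 -0.01 0",
  hand=1,
  squeeze=20,
)

```text
clock: 0.92
eef_pos: [358.9, 258.1, 202.0]
ee_rot: [179.9, 0.1, 168.2]
contact_force: [0.5, 0.6, 0.8]
opening: 85.5
```

Emit:
move_arm(
  moves="0.032 -0.05 -0.01 0; 0.032 -0.05 -0.01 0; 0.032 -0.05 -0.01 0; 0.032 -0.05 -0.01 0; 0.032 -0.05 -0.01 0",
)

```text
clock: 1.55
eef_pos: [523.0, -1.2, 151.5]
ee_rot: [179.8, 0.2, 168.2]
contact_force: [0.5, 0.1, 0.2]
opening: 85.7
```

Emit:
move_arm(
  moves="0.03 -0.042 -0.03 -0.01; 0.03 -0.042 -0.02 0; 0 0 0 0",
)

```text
clock: 1.92
eef_pos: [585.4, -91.8, 98.5]
ee_rot: [179.8, 0.2, 167.4]
contact_force: [-0.3, 0.8, 0.6]
opening: 85.5
```

Run:
```python
from h import *
print(robot.get_obs()["eef_pos"])
s=robot.snapshot("side"); cv2.imwrite("pics/s1.png",cv2.resize(s["color"][130:330,220:480],None,fx=3,fy=3))
```

```text
[585.3989451  -91.79448101  98.53762258]
```

View pics/s1.png

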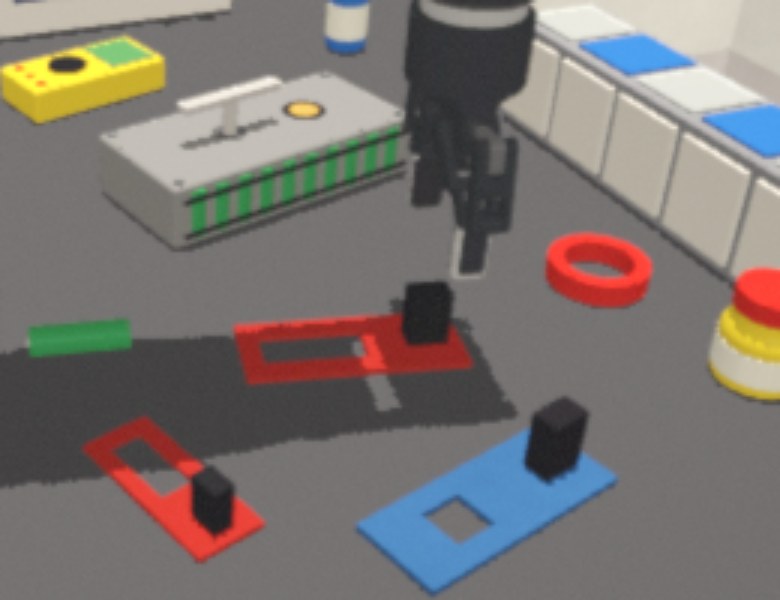

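Side view: the open gripper stands just above and behind the red plate's black block (crop 427,312). It needs a 6 mm shift in y, then straight down.

Emit:
move_arm(
  moves="-0.002 0.006 -0.02 0; 0 0 -0.02 0; 0 0 -0.015 0; 0 0 0 0",
)

```text
clock: 2.48
eef_pos: [582.6, -81.1, 45.5]
ee_rot: [179.8, 0.4, 167.6]
contact_force: [-0.4, -0.4, -0.1]
opening: 85.5
```

Emit:
move_arm(
  moves="0 -0.004 -0.007 0; 0 0 0 0",
)

```text
clock: 2.72
eef_pos: [583.1, -85.2, 39.5]
ee_rot: [179.8, 0.5, 167.7]
contact_force: [-0.3, -1.0, -0.6]
opening: 85.2
```

Emit:
move_arm(
  moves="0 0 0 0; 0 0 0 0; 0 0 0 0; 0 0 0 0",
  hand=0,
  squeeze=20,
)

```text
clock: 3.22
eef_pos: [583.7, -85.3, 40.6]
ee_rot: [179.8, 0.6, 167.6]
contact_force: [0.8, 0.4, -0.7]
opening: 19.8
```

Emit:
move_arm(
  moves="0 0 0.03 0; 0 0 0.04 0; 0 0 0.04 0; 0 0 0 0",
)

```text
clock: 3.72
eef_pos: [582.7, -85.1, 152.8]
ee_rot: [179.8, 0.5, 167.6]
contact_force: [0.4, 0.3, -2.6]
opening: 19.4
```

Run:
```python
from h import *
print(robot.get_obs()["eef_pos"])
s=robot.snapshot("side"); cv2.imwrite("pics/s2.png",cv2.resize(s["color"][80:330,220:480],None,fx=2.4,fy=2.4))
```

```text
[582.67134762 -85.11182873 152.79962021]
```

View pics/s2.png

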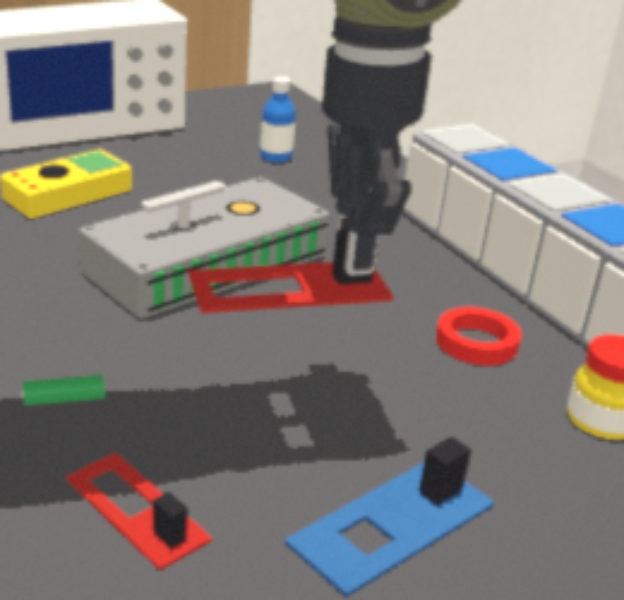

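The plate is held level and did not droop (crop 290,285), so the grip resists turning. The moves can't tilt the tool. I'll tilt the plate in the jaws by hooking its nose under the head's socket end, with the plate already pointing the right way, and raising the grip in an arc.

Emit:
move_arm(
  moves="0.02 0.045 0.005 0.1; 0.02 0.045 0 0.1; 0.02 0.045 0 0.1; 0.02 0.045 0 0.1; 0.02 0.045 0 0.065",
)

```text
clock: 4.4
eef_pos: [681.0, 143.5, 147.2]
ee_rot: [179.8, -0.4, -165.2]
contact_force: [0.6, -0.3, -1.9]
opening: 19.8
```

Emit:
move_arm(
  moves="0.015 0.03 0 0; 0.015 0.025 0 0; 0 0 0 0",
)

```text
clock: 4.78
eef_pos: [710.1, 203.8, 139.1]
ee_rot: [179.7, -0.9, -164.9]
contact_force: [0.0, 0.2, -1.7]
opening: 19.7
```

Emit:
move_arm(
  moves="0.005 0.012 -0.012 -0.016; 0 0 -0.012 0; 0 0 0 0",
)

```text
clock: 5.15
eef_pos: [714.2, 214.9, 109.9]
ee_rot: [179.7, -1.2, -166.0]
contact_force: [0.9, -0.6, -1.1]
opening: 19.5
```

```bash
cat >> h.py <<'E'
F=np.array([535.7,172.1,55.]); A=np.radians(14.15); U=np.array([np.cos(A),np.sin(A),0]); V=np.array([-U[1],U[0],0])
def st():
    o=robot.get_obs(); p=o["eef_pos"]-F; print("stud frame TCP",(p@U).round(1),(p@V).round(1),p[2].round(1),"rot",o["ee_rot"].round(1),"F",o["contact_force"].round(1),"t",round(o["clock"],2),"open",round(o["opening"],1))
def shot(n):
    s=robot.snapshot("side"); cv2.imwrite(f"pics/{n}s.png",cv2.resize(s["color"][80:260,220:440],None,fx=3.2,fy=3.2,interpolation=cv2.INTER_CUBIC))
    s=robot.snapshot("top"); cv2.imwrite(f"pics/{n}t.png",cv2.resize(s["color"][60:230,90:260],None,fx=3.5,fy=3.5,interpolation=cv2.INTER_CUBIC))
E
python3 -c "
from h import *
st(); shot('a')"
```

```text
stud frame TCP 183.5 -2.1 54.9 rot [ 179.7   -1.2 -166. ] F [ 0.9 -0.6 -1.1] t 5.15 open 19.5
```

View pics/as.png

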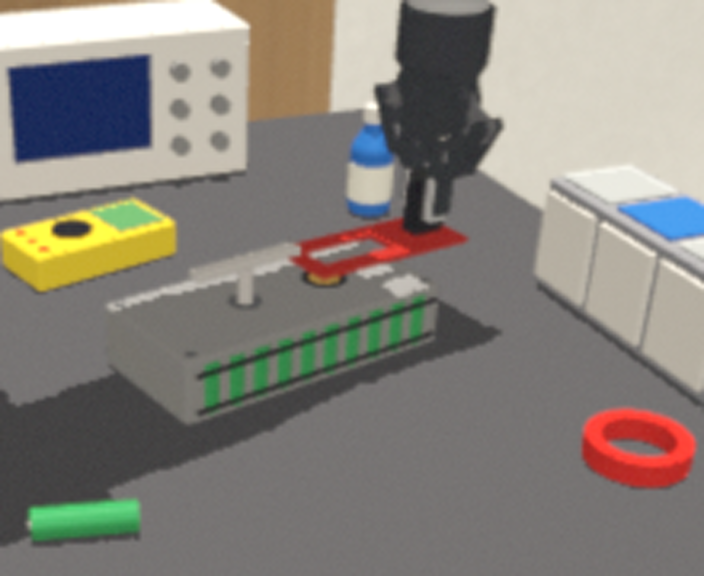

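View pics/at.png

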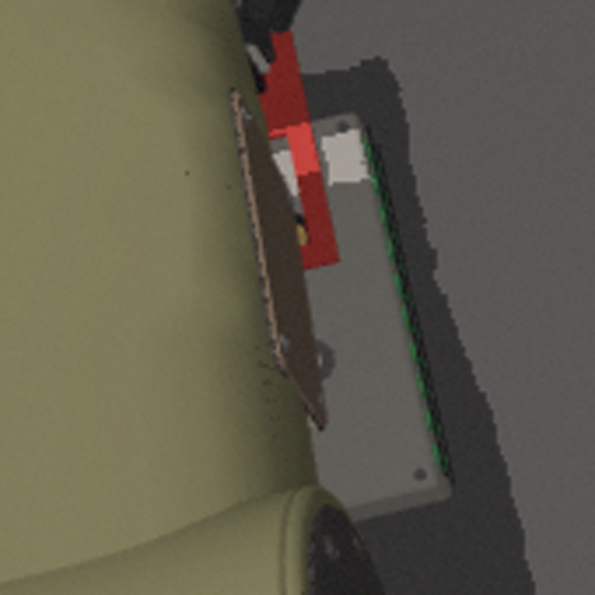

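Side view: the nose edge sits just beyond the head's socket end (crop 295,250), slightly below it. Top view: the arm hides the stud. Sliding the nose 10 mm under.

Emit:
move_arm(
  moves="-0.005 0 0 0; -0.005 0 0 0; 0 0 0 0",
)

```text
clock: 5.62
eef_pos: [704.3, 214.6, 113.5]
ee_rot: [179.7, -0.9, -166.0]
contact_force: [-0.5, -0.7, -1.6]
opening: 19.8
```

```bash
python3 -c "
from h import *
st(); shot('b')"
```

```text
stud frame TCP 173.9 -0.0 58.5 rot [ 179.7   -0.9 -166. ] F [-0.5 -0.7 -1.6] t 5.62 open 19.8
```

View pics/bs.png

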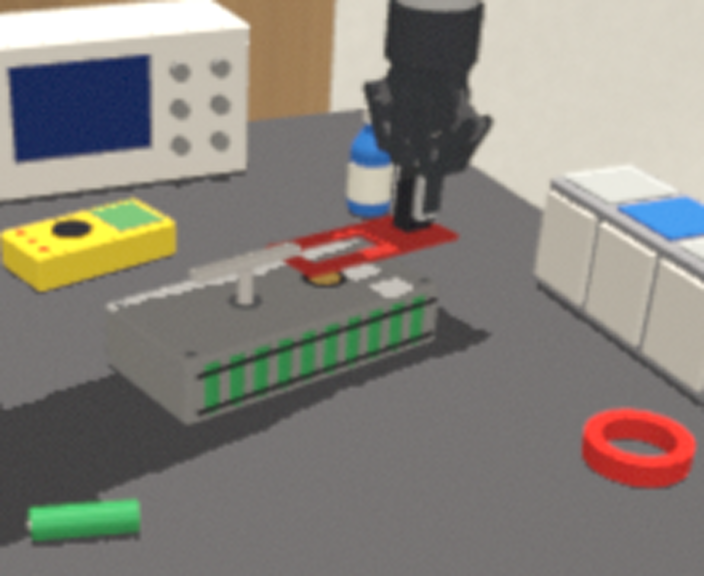

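Nose seated under the head's end, force still ~0. Raising along the arc.

Emit:
move_arm(
  moves="0 0 0.007 0; -0.003 -0.001 0.011 0; -0.004 -0.001 0.011 0; 0 0 0 0",
)

```text
clock: 6.22
eef_pos: [697.2, 212.5, 144.7]
ee_rot: [179.7, -0.9, -166.0]
contact_force: [0.1, -0.1, -3.0]
opening: 19.8
```

```bash
python3 -c "
from h import *
st(); shot('c')"
```

```text
stud frame TCP 166.5 -0.4 89.7 rot [ 179.7   -0.9 -166. ] F [ 0.1 -0.1 -3. ] t 6.22 open 19.8
```

View pics/cs.png

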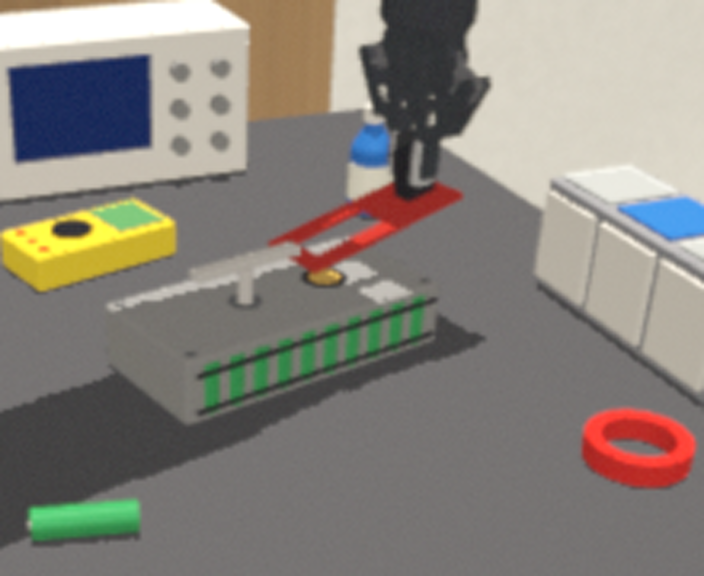

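Working as planned: the nose is held under the head (crop 285,250), the plate is tilted about 12°, and the force is tiny. Continuing the arc.

Emit:
move_arm(
  moves="-0.005 -0.001 0.009 0; -0.006 -0.0015 0.009 0; -0.007 -0.0015 0.009 0; -0.007 -0.002 0.008 0; 0 0 0 0",
)

```text
clock: 6.95
eef_pos: [670.3, 205.8, 181.0]
ee_rot: [179.8, -0.9, -166.0]
contact_force: [1.1, -0.4, -2.0]
opening: 19.3
```

```bash
python3 -c "
from h import *
st(); shot('d')"
```

```text
stud frame TCP 138.8 -0.2 126.0 rot [ 179.8   -0.9 -166. ] F [ 1.1 -0.4 -2. ] t 6.95 open 19.3
```

View pics/ds.png

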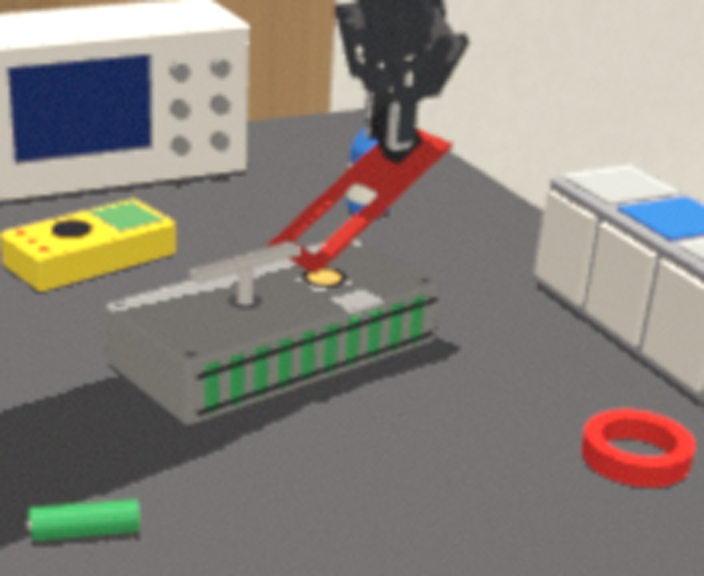

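Side view: the plate is now tilted about 31° (nose at crop 285,250, grip up at 395,140), matching the geometry. Now I'll unhook it and carry it over to the far side of the head.

Emit:
move_arm(
  moves="0.008 0.002 -0.003 0; 0.008 0.002 -0.001 0; 0 0 0.02 0; 0 0 0.02 0; -0.01 -0.003 0.01 0",
)

```text
clock: 7.68
eef_pos: [677.7, 207.2, 227.3]
ee_rot: [179.7, -1.1, -166.0]
contact_force: [-1.0, -0.1, -1.9]
opening: 19.5
```

```bash
python3 -c "
from h import *
st(); shot('e')"
```

```text
stud frame TCP 146.3 -0.7 172.3 rot [ 179.7   -1.1 -166. ] F [-1.  -0.1 -1.9] t 7.67 open 19.5
```

View pics/es.png

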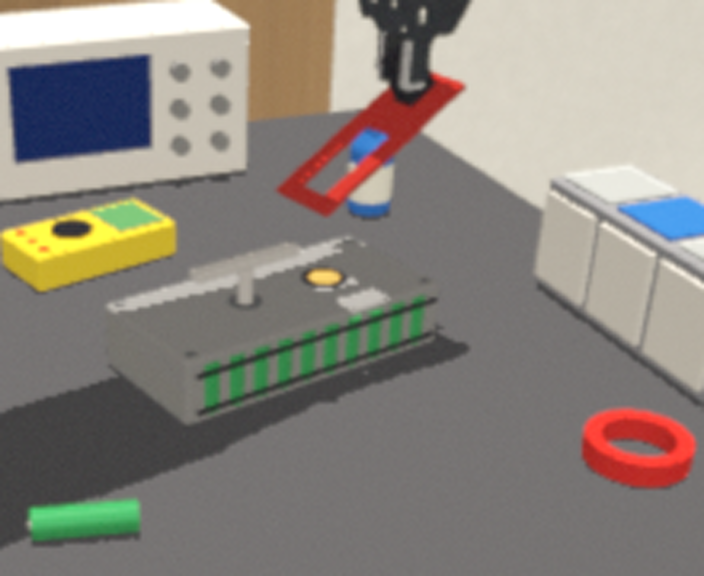

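Emit:
move_arm(
  moves="-0.03 -0.0075 -0.003 0; -0.03 -0.0075 -0.003 0; -0.03 -0.0075 0 0; -0.022 -0.0055 0 0; 0 0 0 0",
)

```text
clock: 8.4
eef_pos: [559.8, 177.7, 219.9]
ee_rot: [179.7, -1.2, -166.0]
contact_force: [0.4, -0.6, -1.0]
opening: 19.9
```

```bash
cat >> h.py <<'E'
def pred(th,n,tcp_off=40.6,gx=80.):
    # plate corners predicted from TCP, drawn as dots on side view
    o=robot.get_obs(); p=o["eef_pos"]-F; q=np.array([p@U,p@V,p[2]-3]); t=np.radians(th)
    s=robot.snapshot("side"); im=cv2.resize(s["color"],None,fx=1,fy=1).copy()
    pts=[]
    for x,y in((-51,-31),(-51,31),(-37,-16),(-37,16),(37,-16),(37,16),(105,-31),(105,31)):
        a=x-gx;b=5-(tcp_off-3); X=q[0]+a*np.cos(t)-b*np.sin(t); Z=q[2]+a*np.sin(t)+b*np.cos(t)
        pts.append(F+U*X+V*(q[1]+y)+[0,0,Z])
    hd=[F+U*x+V*y+[0,0,38] for x in(-49,49) for y in(-7,7)]
    k=3.2; c=cv2.resize(im[80:260,220:440],None,fx=k,fy=k,interpolation=cv2.INTER_CUBIC)
    for P,col in((pts,(0,255,255)),(hd,(255,0,255))):
        for u,v in proj(s,P): cv2.circle(c,(int((u-219.5)*k),int((v-79.5)*k)),2,col,-1)
    cv2.imwrite(f"pics/{n}.png",c)
E
python3 -c "
from h import *
st(); pred(31.4,'f')"
```

```text
stud frame TCP 24.7 -0.5 164.9 rot [ 179.7   -1.2 -166. ] F [ 0.4 -0.6 -1. ] t 8.4 open 19.9
```

View pics/f.png

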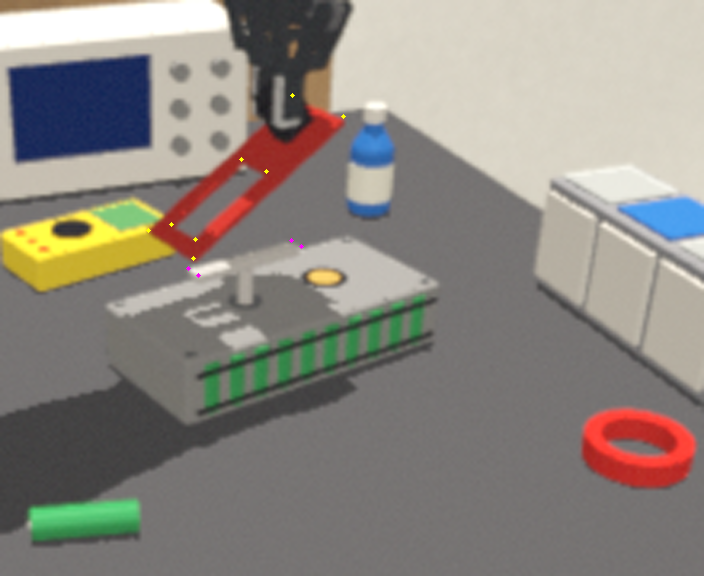

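Side view: the predicted plate and head corners (yellow and magenta dots) lie within about 1 px of the real ones. The nose bar at (175,240) stands just beyond the head's end at (190,268). Lowering it past that end.

Emit:
move_arm(
  moves="0 0 -0.015 0; 0 0 -0.015 0; 0 0 -0.013 0; 0 0 -0.006 0; 0 0 0 0",
)

```text
clock: 9.07
eef_pos: [561.1, 177.9, 165.1]
ee_rot: [179.7, -1.4, -166.0]
contact_force: [-0.0, -0.7, -0.6]
opening: 19.8
```

```bash
python3 -c "
from h import *
st(); pred(31.4,'g')"
```

```text
stud frame TCP 26.0 -0.6 110.1 rot [ 179.7   -1.4 -166. ] F [-0.  -0.7 -0.6] t 9.07 open 19.8
```

View pics/g.png

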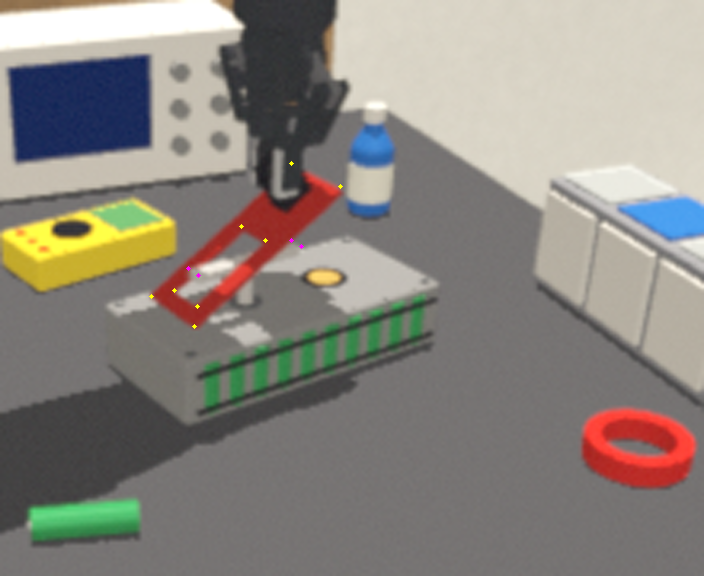

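The head's end shows through the eye (210,268), with the nose bar below it and no contact. Sliding along the head towards the neck.

Emit:
move_arm(
  moves="0.011 0.003 0.001 0; 0.011 0.003 0 0; 0.011 0.003 0 0; 0.005 0.001 0 0; 0 0 0 0",
)

```text
clock: 9.75
eef_pos: [603.1, 188.9, 169.1]
ee_rot: [179.7, -1.1, -166.0]
contact_force: [-0.3, -0.3, -0.4]
opening: 19.6
```

```bash
python3 -c "
from h import *
st(); pred(31.4,'g2')"
```

```text
stud frame TCP 69.5 -0.2 114.1 rot [ 179.7   -1.1 -166. ] F [-0.3 -0.3 -0.4] t 9.75 open 19.6
```

View pics/g2.png

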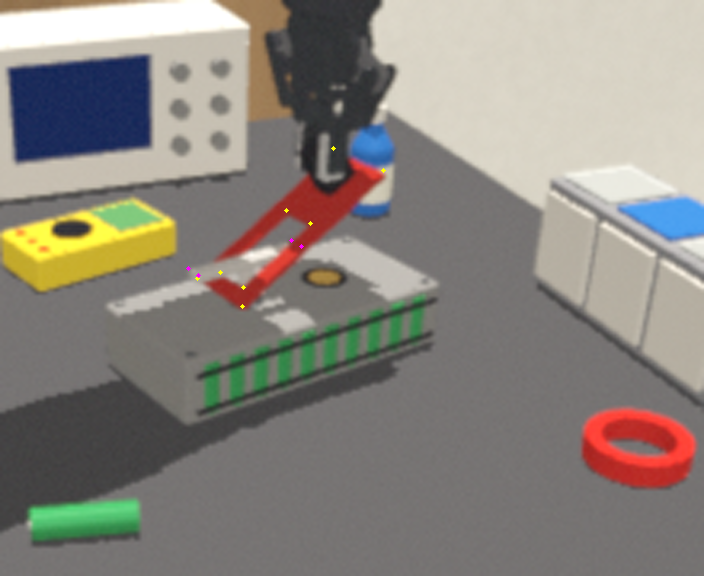

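Emit:
move_arm(
  moves="0.002 0.0005 -0.01 0; 0.0055 0.0015 -0.009 0; 0.006 0.0015 -0.009 0; 0 0 0 0",
)

```text
clock: 10.3
eef_pos: [618.0, 192.7, 140.6]
ee_rot: [179.7, -0.8, -166.0]
contact_force: [0.4, -0.1, -0.2]
opening: 19.6
```

```bash
python3 -c "
from h import *
st(); pred(22,'i')"
```

```text
stud frame TCP 84.9 -0.2 85.6 rot [ 179.7   -0.8 -166. ] F [ 0.4 -0.1 -0.2] t 10.3 open 19.6
```

View pics/i.png

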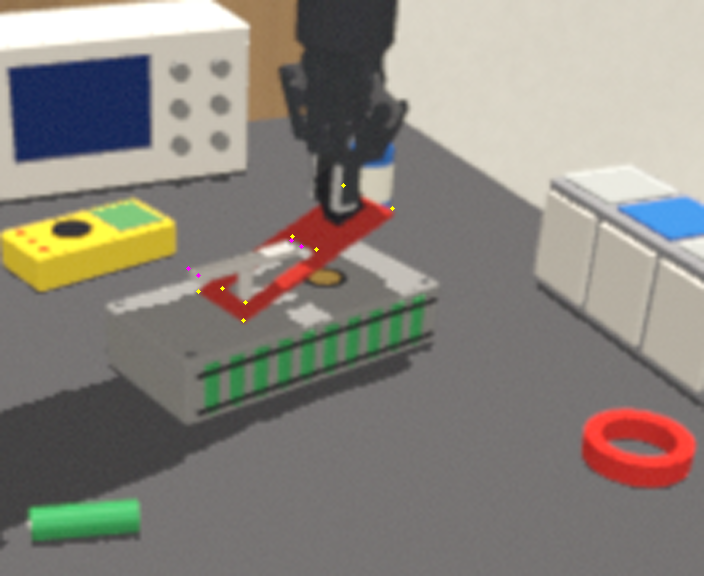

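Levelling works: the tilt is about 22° (dots agree), the nose tip is on the pack, and the eye's tail edge at (305,243) is clear of the head's end. Continuing down.

Emit:
move_arm(
  moves="0.006 0.0015 -0.009 0; 0.005 0.001 -0.009 0; 0.004 0.001 -0.008 0; 0 0 0 0",
)

```text
clock: 10.85
eef_pos: [633.5, 196.5, 112.5]
ee_rot: [179.7, -0.9, -166.0]
contact_force: [-0.3, -1.0, -0.2]
opening: 19.5
```

```bash
python3 -c "
from h import *
st(); pred(7,'j')"
```

```text
stud frame TCP 100.8 -0.3 57.5 rot [ 179.7   -0.9 -166. ] F [-0.3 -1.  -0.2] t 10.85 open 19.5
```

View pics/j.png

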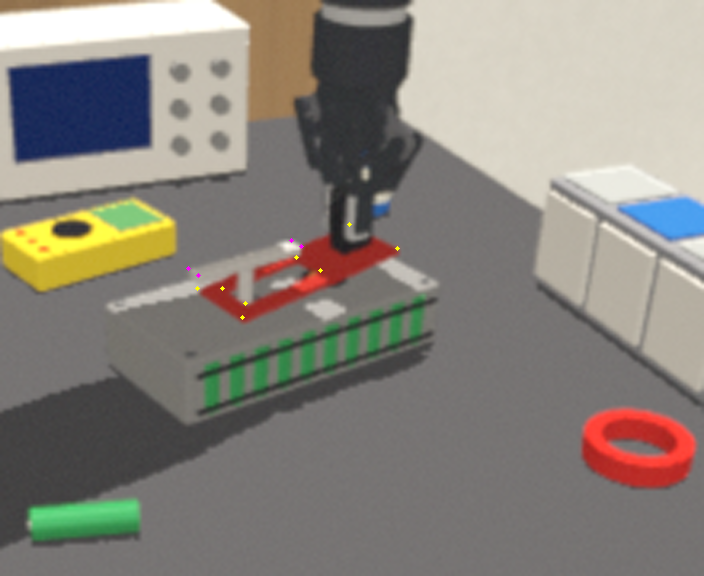

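Emit:
move_arm(
  moves="0.002 0.0005 -0.007 0; 0.001 0 -0.006 0; 0 0 -0.002 0; 0 0 0 0",
)

```text
clock: 11.4
eef_pos: [636.8, 197.0, 97.4]
ee_rot: [179.7, -0.8, -166.0]
contact_force: [0.3, 0.6, 1.3]
opening: 19.3
```

```bash
python3 -c "
from h import *
st(); pred(0,'k')"
```

```text
stud frame TCP 104.1 -0.6 42.4 rot [ 179.7   -0.8 -166. ] F [0.3 0.6 1.3] t 11.4 open 19.3
```

View pics/k.png

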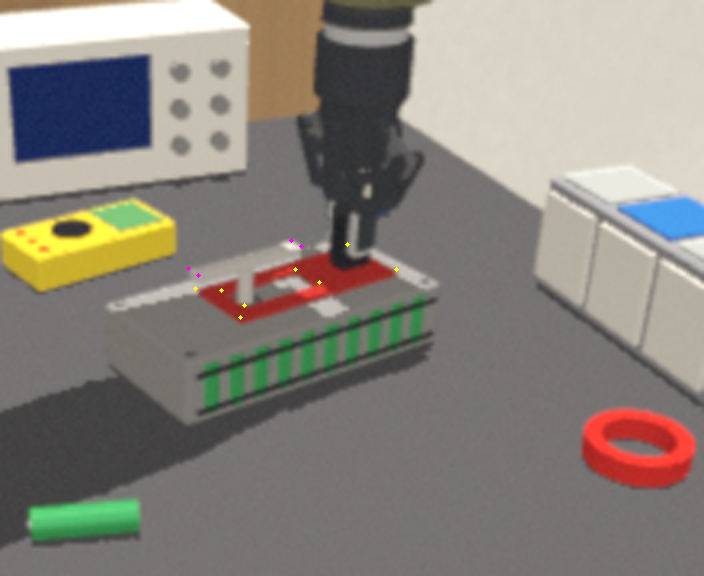

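The plate is nearly flat around the neck and under the head. Sliding it back 24 mm to the middle.

Emit:
move_arm(
  moves="-0.008 -0.002 -0.001 0; -0.007 -0.0015 0 0; -0.005 -0.001 0 0; 0 0 0 0",
)

```text
clock: 11.95
eef_pos: [615.0, 192.0, 96.7]
ee_rot: [179.7, -0.8, -166.0]
contact_force: [-0.0, -0.3, 0.3]
opening: 19.5
```

```bash
python3 -c "
from h import *
st(); pred(0,'l')"
```

```text
stud frame TCP 81.8 -0.0 41.7 rot [ 179.7   -0.8 -166. ] F [-0.  -0.3  0.3] t 11.95 open 19.5
```

View pics/l.png

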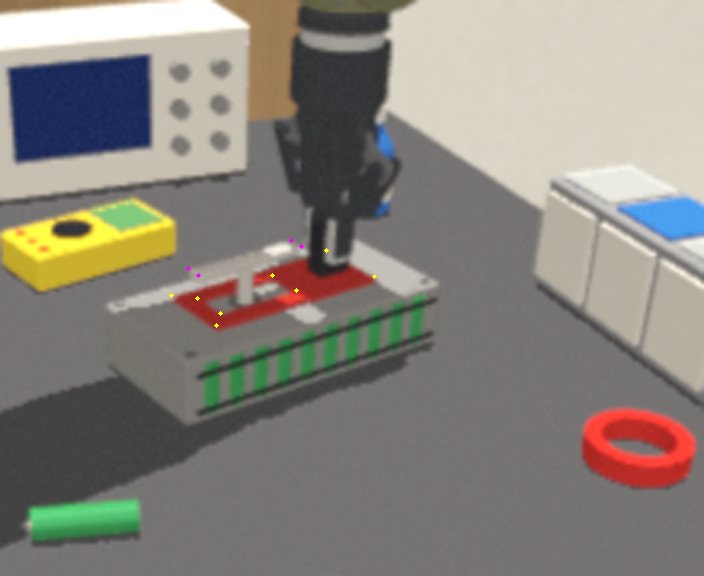

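The image puts the plate about 2–3 mm towards the socket from the prediction, and the TCP reads +1.8 mm. One more small slide, then press down lightly and check.

Emit:
move_arm(
  moves="-0.003 -0.001 -0.001 0; 0 0 -0.001 0; 0 0 0 0",
)

```text
clock: 12.38
eef_pos: [612.9, 191.3, 96.7]
ee_rot: [179.8, -0.7, -166.0]
contact_force: [-1.0, 0.0, 0.7]
opening: 19.5
```

Run:
```python
from h import *
st()
s=robot.snapshot("side"); im=s["color"]; m=redmask(im); roi=np.zeros_like(m); roi[140:200,255:345]=255; m&=roi
cs,_=cv2.findContours(m,cv2.RETR_EXTERNAL,cv2.CHAIN_APPROX_NONE)
c=np.vstack([k for k in cs if cv2.contourArea(k)>5])[:,0]
P=ray(s,c,60)-F; x=P@U; y=P@V
print("plate stud-frame x",x.min().round(1),x.max().round(1),"y",y.min().round(1),y.max().round(1),"expect -51..105, +-31")
for a in(-50,-40,-25,0,25,50,75,100):
    k=abs(x-a)<3; 
    if k.any(): print(a,y[k].min().round(1),y[k].max().round(1))
```

```text
stud frame TCP 79.5 -0.3 41.7 rot [ 179.8   -0.7 -166. ] F [-1.   0.   0.7] t 12.38 open 19.5
plate stud-frame x -53.8 100.5 y -37.2 28.5 expect -51..105, +-31
-50 -34.4 24.7
-40 -35.4 26.7
-25 -36.4 24.6
0 -35.4 26.5
25 -31.6 18.6
50 -35.1 26.3
75 -37.2 24.7
100 -30.4 -7.3
```

Emit:
move_arm(
  moves="0 0 0 0; 0 0 0 0; 0 0 0 0; 0 0 0 0",
  hand=1,
)

```text
clock: 12.92
eef_pos: [612.8, 191.2, 95.8]
ee_rot: [179.7, -0.7, -166.0]
contact_force: [-0.3, 0.7, -0.3]
opening: 85.4
```

Emit:
move_arm(
  moves="0 0 0.02 0; 0 0 0.04 0; 0 0 0.05 0; 0.01 -0.05 0.04 0; 0 -0.06 0 0",
)

```text
clock: 13.55
eef_pos: [621.5, 84.7, 254.6]
ee_rot: [179.8, -0.5, -165.7]
contact_force: [1.3, 0.8, -0.3]
opening: 85.5
```

Emit:
move_arm(
  moves="0 -0.06 0 0; 0 -0.06 0 0; 0 -0.06 0 0; 0 -0.05 0 0; 0 0 0 0",
)

```text
clock: 14.18
eef_pos: [619.9, -156.2, 264.2]
ee_rot: [-179.9, 0.0, -165.9]
contact_force: [-0.3, -0.1, -0.5]
opening: 85.2
```

Run:
```python
from h import *
st(); shot('m')
s=robot.snapshot("top"); im=s["color"]; m=redmask(im); roi=np.zeros_like(m); roi[90:215,135:220]=255; m&=roi
c=np.argwhere(m>0)[:,::-1]
W=ray(s,c,60)[:,:2].astype(np.float32); r=cv2.minAreaRect(W); print([np.round(x,1) for x in r])
P=ray(s,c,60)-F; print("x",(P@U).min().round(1),(P@U).max().round(1),"y",(P@V).min().round(1),(P@V).max().round(1))
cv2.imwrite("pics/full.png",im)
```

```text
stud frame TCP 1.4 -338.9 209.2 rot [-179.9    0.  -165.9] F [-0.3 -0.1 -0.5] t 14.18 open 85.2
[array([562.6, 178.4]), array([155.6,  61.3]), np.float64(14.0)]
x -50.2 105.4 y -31.2 30.3
```

View pics/ms.png

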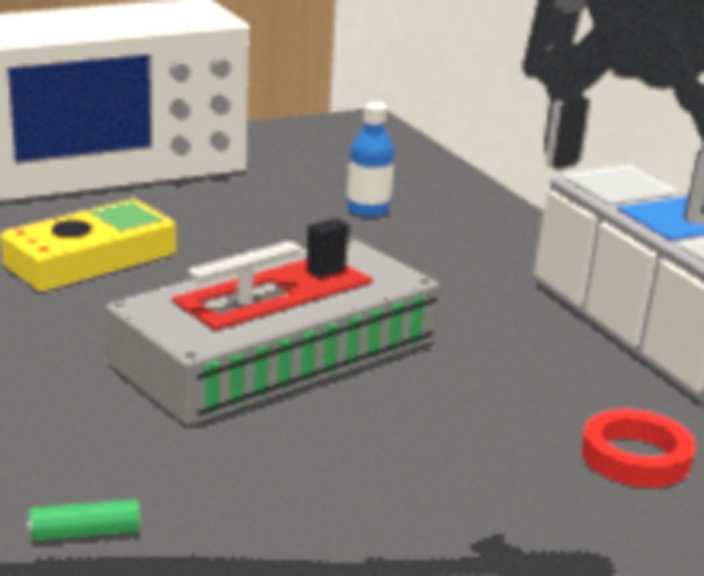

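View pics/mt.png

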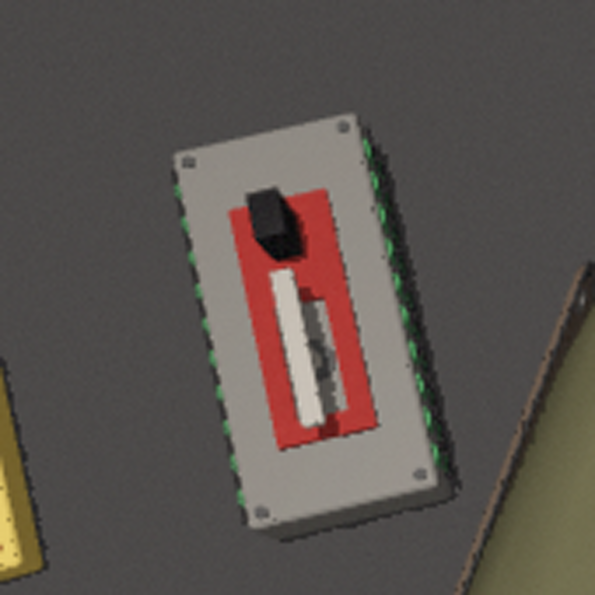

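Both views show the red plate flat on the pack, in line with the head. Measured x is −50.2 to 105.4 and y is −31.2 to 30.3, within 1 mm of nominal, at 14.0°. The grip covers the socket and the arm is clear. Handing in.

```bash
python3 -c "
from h import *
print(robot.job_done())"
```

```text
the job is handed in; nothing more can be done
None
```

The battery pack is locked off: the middle-sized red plate lies flat on it around the stud, released, and I handed the job in at about 14 s of the 43 s. No verdict is reported on hand-in.

**What I did:** I gripped the black block and tilted the plate about 31° in the jaws by hooking its nose under the head's socket end. Then I took the nose down past the other end of the head and up to the neck, levelled the plate over the socket end, and slid it back to the middle.

**Last checks:**
- **Position:** in the top view the plate spans x −50.2 to 105.4 and y −31.2 to 30.3 in the stud's frame, against −51 to 105 and ±31 expected.
- **Alignment:** the plate lies at 14.0°, and the head at about 14.1°.
- **Fit:** both ends of the eye are under the head, the grip is over the socket, and the arm is clear of everything.
- **Forces:** the readings I saw stayed at about 3 N or less.
- **Blue plate:** I did not go near it, but I did not re-measure it at the end.

**One disagreement:** just before release, the side view alone put the plate about 3–4 mm off in x and y. The top view after release did not bear that out.

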